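# Set up the jam tasting board

### The arm

A 6-joint arm with a two-finger parallel gripper is mounted at the origin on a cart in front of the work surface, level with it; the furniture and walls round the work are solid. World frame = base frame: x ahead of the robot, y to its left, z up, the work surface at z = 0. Lengths are in m, angles in rad, forces in N, time in s.
With the tool pointing down it reaches from about 0.35 to 0.775 m from the base axis. Payload 7.3 kg.
Tool frame: the origin (TCP) lies between the finger pads; the fingertips stand robot.tcp_to_tips ahead of it and the grasp point (between the pads) lies 2 mm behind it (robot.tcp_to_tips is the distance from the TCP to the fingertips, in m); y points along the fingers, x is the direction in which the jaws open and shut, and the axes are right-handed (so a half turn about y gives the same grasp; the last joint's range is limited). The gripper opens to 92 mm and grips with 3 to 60 N. Pads are 19 mm wide; open, the fingers measure 130 mm over their backs; the gripper's body (75 mm by 190 mm) begins 47 mm behind the grasp point.
Start: joints at [1.195, 0.342, 1.524, -0, 1.275, -0.146], TCP at [0.12, 0.511, 0.244] pointing down, gripper open.
Joint ranges: [-2.53, 2.53], [-0.77, 2.02], [0.04, 2.7], [-1, 4.14], [0.28, 2.66], [-3.11, 3.11]. Speed limits (rad/s): [2.57, 2.57, 3.14, 3.14, 3.14, 3.14].

### API

Orientations are given as [roll, pitch, yaw] about the fixed x, y, z axes, in that order (R = Rz(yaw) Ry(pitch) Rx(roll)).
In Python, from cell import status, read_camera, get_calibration, robot gives the robot as it stands.
- The arm moves only by the shell command python3 -m creep 'ROWS' [FORCE]. ROWS is JSON, a list of rows, each an object of numbers: "dx", "dy", "dz": the shift along the tool's x, y, z in m; "rx", "ry", "rz": the turn, a rotation vector about the tool's x, y, z in rad; "gripper": the opening, from 0 (shut) to 1 (fully open). A call has 1 to 20 rows; each row is the pose to reach, as a shift and turn from the pose commanded when the call began, along the tool's axes at that moment; what a row does not reach only later rows make up. A row lasts 1/8 s, in which the tool goes at most 62.5 mm and 10.7 degrees, less where a joint would pass 70% of its speed; a pose out of reach is approached as far as the arm can. A call with a gripper value outside its range is refused whole. The fingers move at their own pace and stop on an object; FORCE is the grip in N (left out, the last holds). Time passes only in rows, so rows that repeat a pose let the fingers close. It gives the time, the measured TCP pose, the force and the opening at its end, in the units of the state.
- status.observe(): the state, without advancing time (a new reading comes with each control period).
- read_camera(name): name is "scene" or "side" or "wrist"; returns (picture, depth): 480x640x3 uint8, red, green, blue; 480x640 float32, m along the optical axis (not along the pixel's ray), 0 where there is no reading.
- get_calibration(name): a dict with "fx", "fy", "cx", "cy" (pixels), "D" ([k1, k2, p1, p2, k3] as OpenCV has them; the pictures are not rectified), "xyz" and "rotation" of the camera in the world; the wrist camera has in their place "mount" (4x4, takes a point from camera to tool coordinates, whose origin is the TCP and whose axes are the tool frame's). Camera axes: x right, y down, z forward; pixel columns grow to the right and rows downward; lengths in m; the calibration is good to about 2 mm. A picture is of the moment at which its call begins: read the wrist's pose just before it. get_calibration takes no time and is no camera call.
- robot.hand_in(): hands the job in, once; it reports no verdict.
The state is a dict: "time": time; "qpos": joint angles; "qvel": joint speeds; "joint_efforts": joint torques, N m; "tool_pos": TCP position; "tool_rot": TCP orientation; "contact_force": force on the tool from outside, world axes, zero at the start; "torque": the same for the moment, N m; "opening": finger opening in m.
Only numpy, scipy, OpenCV 4.12 (cv2) and the standard library are available. Lean on these libraries where they do the work, as an engineer would, in place of code of your own. Each camera call takes 0.05 s, during which the arm holds its last target.

### The job

Set up the tasting board for the customers: stand the red strawberry jam with the gold lid in its middle hollow, the amber honey jar with the green lid in the end hollow on the service bell's side, and the dark purple berry jar with the blue lid in the other end hollow. Put the little white tasting pot, right way up, in the middle of the strawberry jam's lid. Do not knock any jar or the pot over, and leave the pen and the card reader where they lie.

Things in the scene. Friction and masses are not known exactly. Their poses are not given: they have to be found in the camera images.
- jam_mid (a point): Closed jar standing upright, 60 mm in diameter (its lid 58 mm) and 85 mm high, red strawberry jam in clear glass, gold lid, about 0.33 kg, beyond the board, on a shallow black baking tray (floor 2.3 mm over the counter, rim 12 mm) or a grey mat just as thin. The point is its centre, 42.5 mm above its underside. (A like jar far off at the right end of the counter is not meant.)
- honey_mid (a point): Closed jar standing upright, 60 mm in diameter (its lid 58 mm) and 85 mm high, amber yellow, pale label, green lid, about 0.33 kg, beyond the board, on a shallow black baking tray (floor 2.3 mm over the counter, rim 12 mm) or a grey mat just as thin. The point is its centre, 42.5 mm above its underside.
- berry_mid (a point): Closed jar standing upright, 60 mm in diameter (its lid 58 mm) and 85 mm high, dark purple, pale label, blue lid, about 0.33 kg, beyond the board, on a shallow black baking tray (floor 2.3 mm over the counter, rim 12 mm) or a grey mat just as thin. The point is its centre, 42.5 mm above its underside.
- pot_mid (a point): Small open white ceramic pot standing upright, mouth up, round, 56 mm in outer diameter at the rim, narrower at the foot (45 mm), 42 mm high, wall 4 mm, 0.09 kg, on a tray or the mat like the jars. The point is its centre, 21 mm above its underside.
- board: Wooden tasting board, fixed, 112 (x) x 330 (y) x 18 mm (z), with three round hollows 80 mm in diameter and 6 mm deep, with dark floors, in a row along its y axis: centres at y = -105, 0 and +105 mm, x = 0. Origin: centre of its underside, on the counter; z up. A jar in a hollow stands on its floor, 12 mm above the counter.
- bell: Silver service bell on a black base, fixed to the counter, 83 mm in diameter, 62 mm high, standing off one end of the board's row. Origin: centre of its underside. A roll of tan tape (96 mm across, 25 mm high, fixed) lies off the other end.
- pen: White pen with a red cap, 135 mm long (along its y axis), 16 mm thick, lying on the counter left of and beyond the board (the robot's left, +y); not to be moved. Origin: its middle, on the counter.
- reader: White square card reader, 68 x 68 x 14 mm, lying on the counter to the right of the jars (the robot's right, -y); not to be moved. Origin: centre of its underside.
There are look-alikes about, which are no part of the job. Of the things that look like the part that bears jam_mid, the largest one is meant. Of the things shaped like the part that bears pot_mid, the white one is meant.

How it is judged:
At the end, for the whole second after the job is handed in: Jam in the middle hollow, honey in the end hollow on the bell's side, berry in the other: each on its floor, within 14 mm of its centre along each board axis, leaning under 0.1 rad; pot mouth up on the jam's lid, within 15 mm of its axis, leaning under 0.12 rad; all released, at rest (x of jam_mid in the frame of board between -0.014 and 0.014 m and y of jam_mid in the frame of board between -0.014 and 0.014 m and z of jam_mid in the frame of board between 0.05 and 0.0575 m and angle between jam_mid's own z axis and vertical below 0.1 rad and ((y of bell in the frame of board above 0 m and x of honey_mid in the frame of board between -0.014 and 0.014 m and y of honey_mid in the frame of board between 0.091 and 0.119 m and z of honey_mid in the frame of board between 0.05 and 0.0575 m and angle between each of honey_mid, berry_mid's own z axis and vertical below 0.1 rad and x of berry_mid in the frame of board between -0.014 and 0.014 m and y of berry_mid in the frame of board between -0.119 and -0.091 m and z of berry_mid in the frame of board between 0.05 and 0.0575 m) or (y of bell in the frame of board below 0 m and x of honey_mid in the frame of board between -0.014 and 0.014 m and y of honey_mid in the frame of board between -0.119 and -0.091 m and z of honey_mid in the frame of board between 0.05 and 0.0575 m and angle between each of honey_mid, berry_mid's own z axis and vertical below 0.1 rad and x of berry_mid in the frame of board between -0.014 and 0.014 m and y of berry_mid in the frame of board between 0.091 and 0.119 m and z of berry_mid in the frame of board between 0.05 and 0.0575 m)) and horizontal distance between pot_mid and jam_mid below 0.015 m and z of pot_mid in the frame of board between 0.111 and 0.126 m and angle between pot_mid's own z axis and vertical below 0.12 rad and linear speed of each of jam, honey, berry, pot below 0.02 m/s); the robot touches nothing.
It fails at once if a jar or the pot is knocked over (leans past 0.8 rad) (angle between any of jam_mid, honey_mid, berry_mid, pot_mid's own z axis and vertical above 0.8 rad).
It fails at once if the pen is moved more than 20 mm (distance of pen from where it was at the start of the episode above 0.02 m).
It fails at once if the card reader is moved more than 20 mm (distance of reader from where it was at the start of the episode above 0.02 m).
It also fails if it takes over 96 s, if anything falls off the work surface, if the arm or the gripper's body presses on something with over 40 N, if the wrist force passes 120 N, or if a joint passes its speed limit or range.

## Working session

There is one attempt and no reset: what is moved stays moved. The work goes in short steps, Python scripts to look and compute and a shell command to move; the robot and the scene stay as the last step left them, time stands still between calls to the robot, and variables do not carry over. Pictures are saved under pics/ and viewed, and the job is handed in when it is done.

```bash
ls; mkdir -p pics; cat > h.py <<'E'
import numpy as np,cv2
from cell import status,read_camera,get_calibration,robot
def snap(name,fn):
    s=status.observe(); p,d=read_camera(name); cv2.imwrite('pics/'+fn+'.png',p[:,:,::-1]); np.savez('pics/'+fn+'.npz',p=p,d=d,tp=s['tool_pos'],tr=s['tool_rot']); return p,d,s
E
python3 - <<'E'
from h import *
print(status.observe()); print(robot.tcp_to_tips)
for n in['scene','side','wrist']: 
    snap(n,n+'0'); print(n,get_calibration(n))
E
```

```text
pics
{'time': 0.0, 'qpos': array([ 1.19502624e+00,  3.42729347e-01,  1.52502009e+00,  5.72979405e-06,
        1.27540974e+00, -1.46017913e-01]), 'qvel': array([ 0.00056248, -0.00056798, -0.00084586, -0.00045064, -0.00103589,
        0.00195511]), 'joint_efforts': array([ 2.36721098e-04, -4.31238914e+01, -2.44219226e+01,  7.18901306e-02,
        5.56211499e-02, -1.09521932e-04]), 'tool_pos': array([0.11940423, 0.51084499, 0.24304044]), 'tool_rot': array([-1.57056298e+00,  1.54905434e-03,  1.34104266e+00]), 'contact_force': array([ 0.04113769, -0.74193956,  0.18591242]), 'torque': array([ 0.03789387, -0.01999818, -0.01496441]), 'opening': 0.09140989336408376}
0.017
scene {'fx': 470.56409831781707, 'fy': 470.56409831781707, 'cx': 324.30142178754494, 'cy': 232.80112401248522, 'D': array([-0.00958022,  0.        ,  0.        ,  0.        ,  0.        ]), 'xyz': array([-0.04279688, -0.45520061,  0.73481822]), 'rotation': array([-2.28222628, -0.00442184, -0.95088145])}
side {'fx': 461.61089569793216, 'fy': 461.61089569793216, 'cx': 320.6900704929018, 'cy': 243.2802449266087, 'D': array([-0.06945606,  0.        ,  0.        ,  0.        ,  0.        ]), 'xyz': array([0.53072674, 1.00841726, 0.5813296 ]), 'rotation': array([-2.05438626,  0.00887437, -3.07669085])}
wrist {'fx': 354.0856193862848, 'fy': 354.0856193862848, 'cx': 328.1026540508599, 'cy': 240.1935731939947, 'D': array([-0.04342402,  0.        ,  0.        ,  0.        ,  0.        ]), 'mount': array([[ 9.99999190e-01, -8.31057739e-04,  9.64248362e-04,
        -2.41308020e-05],
       [-1.17487222e-03, -3.10964713e-01,  9.50420731e-01,
        -1.41078933e-01],
       [-4.90007288e-04, -9.50421094e-01, -3.10965438e-01,
         8.32356417e-02],
       [ 0.00000000e+00,  0.00000000e+00,  0.00000000e+00,
         1.00000000e+00]])}
```

View pics/scene0.png

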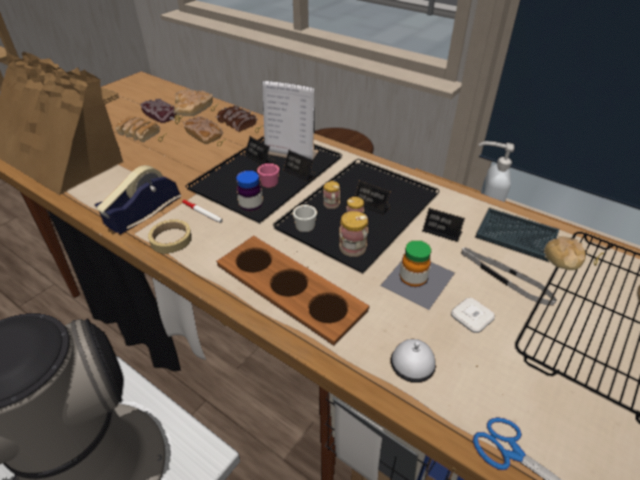

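View pics/side0.png

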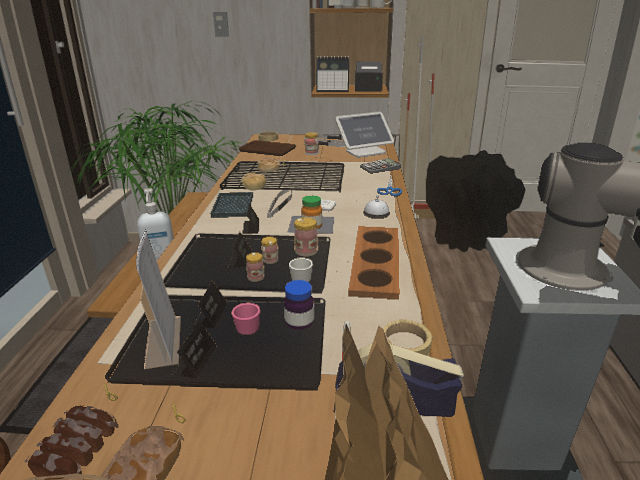

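View pics/wrist0.png

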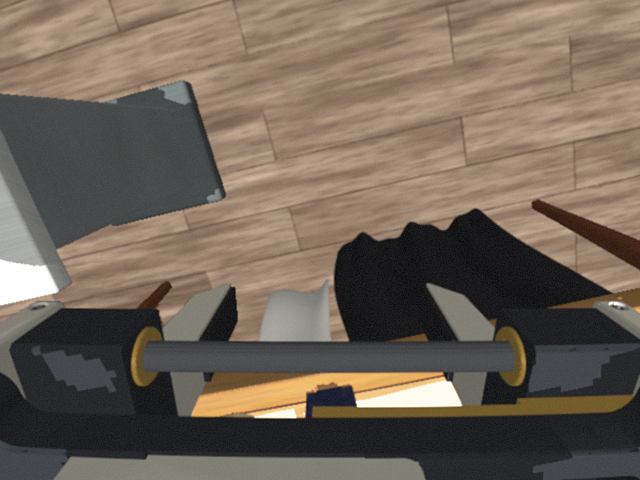

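```bash
cat >> h.py <<'E'
from scipy.spatial.transform import Rotation as Ro
from scipy.optimize import least_squares
def world(name,d,s=None):
    c=get_calibration(name); K=np.array([[c['fx'],0,c['cx']],[0,c['fy'],c['cy']],[0,0,1]])
    v,u=np.mgrid[0:480,0:640]; q=cv2.undistortPoints(np.stack([u,v],-1).reshape(-1,1,2).astype(float),K,np.array(c['D'])).reshape(480,640,2)
    P=np.dstack([q*d[...,None],d])
    if name=='wrist':
        M=c['mount']; P=P@M[:3,:3].T+M[:3,3]; R=Ro.from_euler('xyz',s['tool_rot']).as_matrix(); return P@R.T+s['tool_pos']
    return P@Ro.from_euler('xyz',c['rotation']).as_matrix().T+c['xyz']
def circ(p,r=None):
    c=p.mean(0)
    f=(lambda x:np.hypot(*(p-x[:2]).T)-(x[2] if r is None else r))
    o=least_squares(f,[*c,.03] if r is None else c,loss='soft_l1',f_scale=.001); return o.x
E
python3 - <<'E'
from h import *
big={}
for n in['scene','side']:
    z=np.load(f'pics/{n}0.npz'); P=world(n,z['d']); img=cv2.cvtColor(z['p'],cv2.COLOR_RGB2HSV); big[n]=(P,z['p'])
    # plan view
    B=np.zeros((600,800,3),np.uint8)
    m=(z['d']>0)&(P[...,2]>-.01)&(P[...,2]<.25)&(P[...,0]>.2)&(P[...,0]<.95)
    p=P[m];o=np.argsort(p[:,2]);p=p[o];c=z['p'][m][o]
    u=(400-p[:,1]*800).astype(int);v=(590-(p[:,0]-.2)*800).astype(int)
    k=(u>=0)&(u<800)&(v>=0)&(v<600);B[v[k],u[k]]=c[k][:,::-1]
    for i in range(-4,5): cv2.putText(B,f'{i/10}',(400-i*80,598),0,.35,(255,255,255))
    cv2.imwrite(f'pics/plan_{n}.png',B)
for n,pts in dict(scene=dict(jam=(354,216),honey=(417,248),berry=(248,177),pot=(305,212),bell=(414,345),reader=(473,315),pen=(204,211),h1=(253,261),h2=(289,283),h3=(328,307),tape=(169,225),counter=(230,240)),side=dict(jam=(306,223),honey=(312,201),berry=(298,287),pot=(301,261),bell=(376,203),h1=(375,277),h2=(377,256),h3=(378,237),counter=(340,250))).items():
    for k,(u,v) in pts.items(): print(n,k,big[n][0][v,u].round(4),big[n][1][v,u])
E
```

```text
scene jam [ 0.6523 -0.0426  0.0894] [201 160  77]
scene honey [ 0.6409 -0.2021  0.0885] [ 50 150  76]
scene berry [0.6262 0.246  0.092 ] [ 37  92 196]
scene pot [0.6639 0.103  0.026 ] [149 145 138]
scene bell [ 0.4562 -0.2969  0.0452] [162 160 161]
scene reader [ 0.6084 -0.3512  0.0152] [182 179 176]
scene pen [0.5292 0.3131 0.0183] [228 224 221]
scene h1 [0.4705 0.0991 0.0149] [40 26 15]
scene h2 [ 0.4654 -0.0059  0.0148] [40 23 13]
scene h3 [ 0.4594 -0.1096  0.0155] [40 26 14]
scene tape [0.4437 0.3421 0.0171] [103  86  66]
scene counter [0.5004 0.1996 0.0026] [204 186 163]
side jam [ 0.6404 -0.04    0.0862] [185 150  70]
side honey [ 0.6369 -0.1835  0.0867] [ 65 146  79]
side berry [0.6285 0.2555 0.0874] [ 52  91 183]
side pot [0.6439 0.063  0.0349] [156 154 143]
side bell [ 0.4526 -0.2852  0.0417] [216 217 214]
side h1 [0.4687 0.086  0.01  ] [67 53 41]
side h2 [ 0.4598 -0.014   0.0104] [63 51 40]
side h3 [ 0.4528 -0.1163  0.0125] [66 52 42]
side counter [ 0.5544 -0.0615 -0.0007] [190 176 153]
```

View pics/plan_scene.png

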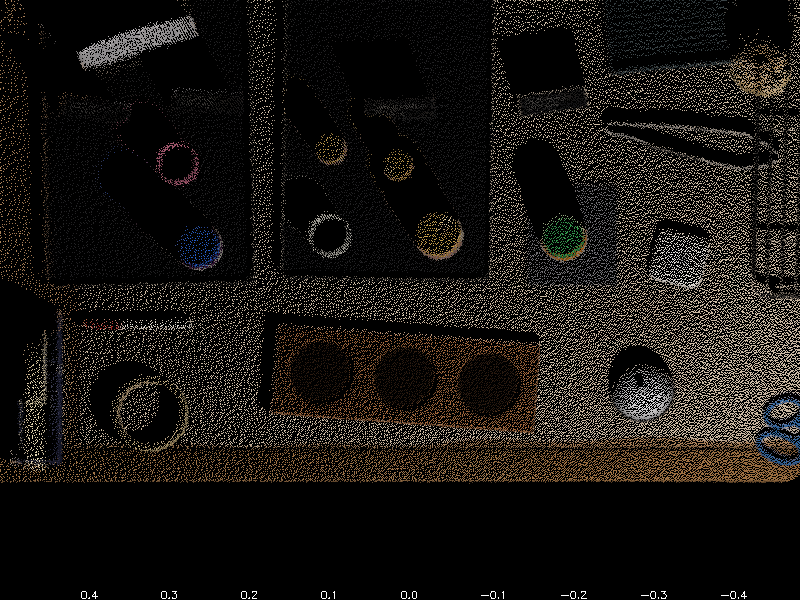

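View pics/plan_side.png

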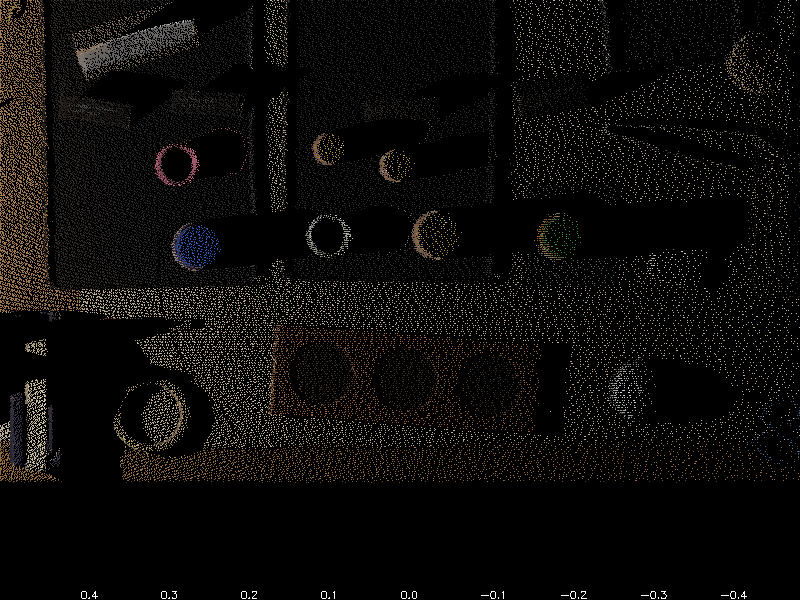

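```bash
python3 - <<'E'
from h import *
guess=dict(jam=(.642,-.035,.08,.1),honey=(.64,-.19,.08,.1),berry=(.628,.264,.08,.1),pot=(.642,.103,.037,.06))
H=dict(h1=(.469,.108),h2=(.465,.003),h3=(.459,-.1))
for n in['scene','side']:
    z=np.load(f'pics/{n}0.npz'); P=world(n,z['d']).reshape(-1,3); d=z['d'].ravel(); C=z['p'].reshape(-1,3).astype(int)
    for k,(x,y,a,b) in guess.items():
        m=(d>0)&(np.hypot(P[:,0]-x,P[:,1]-y)<.042)&(P[:,2]>a)&(P[:,2]<b); p=P[m]
        t=np.median(p[:,2]);
        hull=cv2.convexHull(p[:,:2].astype(np.float32))[:,0]
        (c,r)=cv2.minEnclosingCircle(p[:,:2].astype(np.float32))
        print(n,k,len(p),'medz',t.round(4),'enc',np.round(c,4),round(r,4),'hullfit',circ(hull.astype(float)).round(4))
    for k,(x,y) in H.items():
        m=(d>0)&(np.hypot(P[:,0]-x,P[:,1]-y)<.055)&(P[:,2]<.03)&(C.sum(1)<(110 if n=='scene' else 200))&(C[:,0]-C[:,2]<45); p=P[m]
        hull=cv2.convexHull(p[:,:2].astype(np.float32))[:,0]
        print(n,k,len(p),np.median(p[:,2]).round(4),cv2.minEnclosingCircle(p[:,:2].astype(np.float32)),p.mean(0).round(4),circ(hull.astype(float)).round(4))
E
python3 -c "
import cv2
a=cv2.imread('pics/scene0.png');cv2.imwrite('pics/crop0.png',cv2.resize(a[150:390,180:500],None,fx=2.5,fy=2.5,interpolation=2))"
```

```text
scene jam 421 medz 0.089 enc [ 0.6442 -0.0481] 0.0295 hullfit [ 0.6439 -0.0484  0.0286]
scene honey 437 medz 0.0887 enc [ 0.6419 -0.2035] 0.0286 hullfit [ 0.6423 -0.2041  0.027 ]
scene berry 267 medz 0.0891 enc [0.6303 0.2525] 0.0285 hullfit [0.6294 0.2519 0.0264]
scene pot 186 medz 0.0438 enc [0.6438 0.0891] 0.0293 hullfit [0.6435 0.0891 0.028 ]
scene h1 543 0.0147 ((0.47417017817497253, 0.10039673000574112), 0.03641805797815323) [0.473  0.1003 0.0147] [0.4743 0.1009 0.0349]
scene h2 642 0.0147 ((0.4656599462032318, -0.005294679664075375), 0.036128658801317215) [ 0.465  -0.0054  0.0147] [ 0.4655 -0.0052  0.0349]
scene h3 780 0.0145 ((0.4515876770019531, -0.11388973146677017), 0.04291234537959099) [ 0.4566 -0.1106  0.01  ] [ 0.4564 -0.111   0.0363]
side jam 215 medz 0.0859 enc [ 0.6447 -0.0468] 0.0298 hullfit [ 0.644  -0.0461  0.0284]
side honey 135 medz 0.0861 enc [ 0.6416 -0.1993] 0.0285 hullfit [ 0.6415 -0.2002  0.0266]
side berry 379 medz 0.0858 enc [0.6289 0.2531] 0.0287 hullfit [0.6292 0.2534 0.0266]
side pot 151 medz 0.0413 enc [0.6415 0.0906] 0.0294 hullfit [0.6424 0.0895 0.0276]
side h1 440 0.0116 ((0.4747701585292816, 0.1076747328042984), 0.05370458960533142) [0.4708 0.0931 0.0117] [0.4712 0.0941 0.0388]
side h2 342 0.0119 ((0.4586397707462311, 0.003979330882430077), 0.053566113114356995) [ 0.4629 -0.0121  0.0118] [0.4626 0.0064 0.0495]
side h3 267 0.0118 ((0.4543409049510956, -0.0994219183921814), 0.05408688262104988) [ 0.4549 -0.1165  0.0119] [ 0.4546 -0.0982  0.0511]
```

View pics/crop0.png

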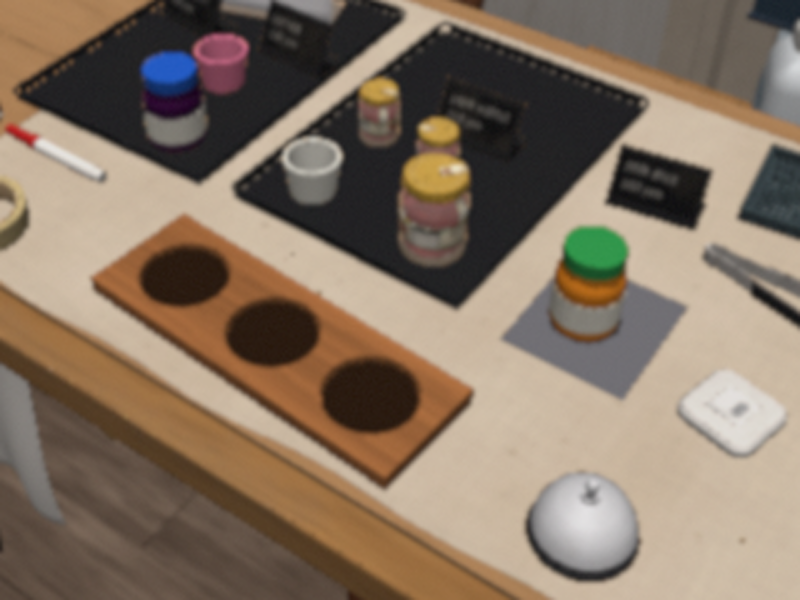

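```bash
cat >> h.py <<'E'
def go(x=None,y=None,z=None,yaw=None):
    """print the tool-axes shift from present (measured) pose to target; orientation straight down"""
    s=status.observe(); p=s['tool_pos']; R=Ro.from_euler('xyz',s['tool_rot'])
    t=np.array([p[i] if v is None else v for i,v in enumerate((x,y,z))]); yw=s['tool_rot'][2] if yaw is None else yaw
    d=R.inv().apply(t-p); r=(R.inv()*Ro.from_euler('xyz',[-np.pi/2,0,yw])).as_rotvec()
    print('t',s['time'],'at',p.round(4),s['tool_rot'].round(3),'open',round(s['opening'],4),'F',s['contact_force'].round(1),'\n d',d.round(4),'r',r.round(3))
E
python3 - <<'E'
from h import *
go(.56,-.02,.25,0)
z=np.load('pics/scene0.npz'); P=world('scene',z['d'])
for u,v in[(332,186),(355,203),(356,195),(376,195),(300,158),(268,170)]: print(u,v,P[v,u].round(3))
E
```

```text
t 0.15 at [0.1195 0.5109 0.2432] [-1.571e+00  1.000e-03  1.341e+00] open 0.0918 F [-0.2  0.6  0.2] 
 d [-0.4166 -0.0064 -0.5499] r [ 1.000e-03  1.341e+00 -1.000e-03]
332 186 [0.75  0.083 0.062]
355 203 [0.727 0.001 0.06 ]
356 195 [0.795 0.04  0.027]
376 195 [ 0.806 -0.011  0.042]
300 158 [0.818 0.237 0.052]
268 170 [0.749 0.295 0.028]
```

```bash
python3 -m creep '[{"dx":-0.417,"dy":-0.006,"dz":-0.55,"ry":1.341,"gripper":1},{"dx":-0.417,"dy":-0.006,"dz":-0.55,"ry":1.341,"gripper":1},{"dx":-0.417,"dy":-0.006,"dz":-0.55,"ry":1.341,"gripper":1},{"dx":-0.417,"dy":-0.006,"dz":-0.55,"ry":1.341,"gripper":1},{"dx":-0.417,"dy":-0.006,"dz":-0.55,"ry":1.341,"gripper":1},{"dx":-0.417,"dy":-0.006,"dz":-0.55,"ry":1.341,"gripper":1},{"dx":-0.417,"dy":-0.006,"dz":-0.55,"ry":1.341,"gripper":1},{"dx":-0.417,"dy":-0.006,"dz":-0.55,"ry":1.341,"gripper":1},{"dx":-0.417,"dy":-0.006,"dz":-0.55,"ry":1.341,"gripper":1},{"dx":-0.417,"dy":-0.006,"dz":-0.55,"ry":1.341,"gripper":1},{"dx":-0.417,"dy":-0.006,"dz":-0.55,"ry":1.341,"gripper":1},{"dx":-0.417,"dy":-0.006,"dz":-0.55,"ry":1.341,"gripper":1},{"dx":-0.417,"dy":-0.006,"dz":-0.55,"ry":1.341,"gripper":1},{"dx":-0.417,"dy":-0.006,"dz":-0.55,"ry":1.341,"gripper":1}]'
python3 - <<'E'
from h import *
snap('wrist','w1'); go(.644,-.047,.2,0)
E
```

```text
t 0.2 at [0.1195 0.511  0.2433] [-1.571e+00  1.000e-03  1.341e+00] open 0.0919 F [-0.8  0.2  0.5] 
 d [-0.4238  0.0436 -0.6378] r [ 0.000e+00  1.341e+00 -1.000e-03]invalid input at $[0]: expected keys dx, dy, dz, rx, ry, rz, gripper
```

View pics/w1.png

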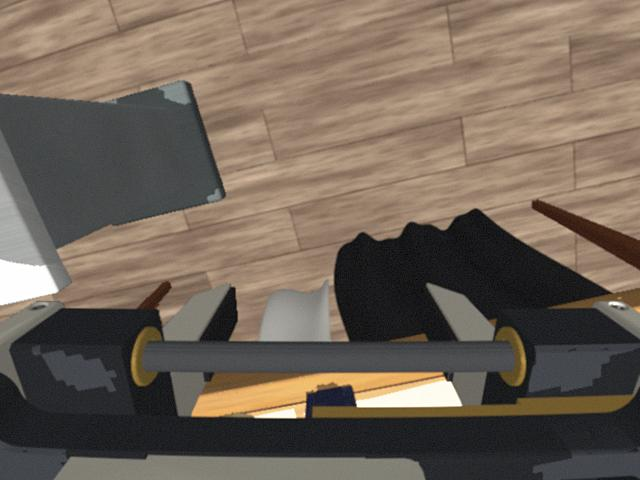

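```bash
python3 -m creep '[{"dx":-0.417,"dy":-0.006,"dz":-0.55,"rx":0,"ry":1.341,"rz":0,"gripper":1},{"dx":-0.417,"dy":-0.006,"dz":-0.55,"rx":0,"ry":1.341,"rz":0,"gripper":1},{"dx":-0.417,"dy":-0.006,"dz":-0.55,"rx":0,"ry":1.341,"rz":0,"gripper":1},{"dx":-0.417,"dy":-0.006,"dz":-0.55,"rx":0,"ry":1.341,"rz":0,"gripper":1},{"dx":-0.417,"dy":-0.006,"dz":-0.55,"rx":0,"ry":1.341,"rz":0,"gripper":1},{"dx":-0.417,"dy":-0.006,"dz":-0.55,"rx":0,"ry":1.341,"rz":0,"gripper":1},{"dx":-0.417,"dy":-0.006,"dz":-0.55,"rx":0,"ry":1.341,"rz":0,"gripper":1},{"dx":-0.417,"dy":-0.006,"dz":-0.55,"rx":0,"ry":1.341,"rz":0,"gripper":1},{"dx":-0.417,"dy":-0.006,"dz":-0.55,"rx":0,"ry":1.341,"rz":0,"gripper":1},{"dx":-0.417,"dy":-0.006,"dz":-0.55,"rx":0,"ry":1.341,"rz":0,"gripper":1},{"dx":-0.417,"dy":-0.006,"dz":-0.55,"rx":0,"ry":1.341,"rz":0,"gripper":1},{"dx":-0.417,"dy":-0.006,"dz":-0.55,"rx":0,"ry":1.341,"rz":0,"gripper":1},{"dx":-0.417,"dy":-0.006,"dz":-0.55,"rx":0,"ry":1.341,"rz":0,"gripper":1},{"dx":-0.417,"dy":-0.006,"dz":-0.55,"rx":0,"ry":1.341,"rz":0,"gripper":1},{"dx":-0.417,"dy":-0.006,"dz":-0.55,"rx":0,"ry":1.341,"rz":0,"gripper":1}]'
python3 - <<'E'
from h import *
snap('wrist','w1'); go(.644,-.047,.2,0)
E
```

```text
time: 2.08
tool_pos: [0.5597, -0.019, 0.2501]
tool_rot: [-1.571, -0.0, 0.002]
contact_force: [-0.7, 0.1, 0.3]
opening: 0.0918
t 2.125 at [ 0.5598 -0.0191  0.2501] [-1.571e+00 -0.000e+00  1.000e-03] open 0.0918 F [ 0.2 -0.4  0.2] 
 d [ 0.0842  0.0501 -0.028 ] r [-0.     0.001  0.   ]
```

View pics/w1.png

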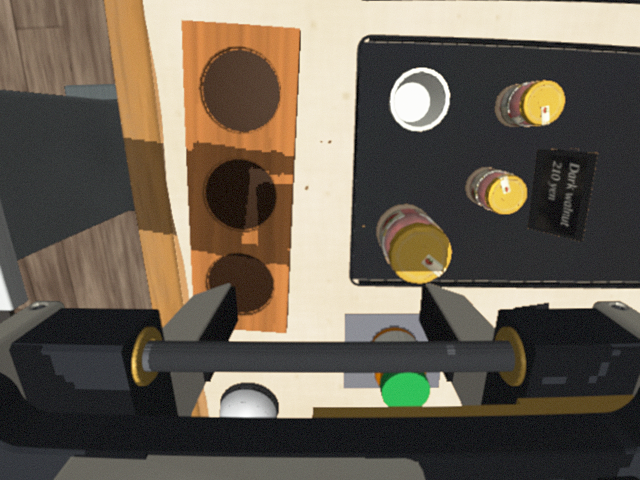

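```bash
python3 - <<'E'
from h import *
z=np.load('pics/w1.npz'); s=dict(tool_pos=z['tp'],tool_rot=z['tr']); P=world('wrist',z['d'],s)
# rim/ellipse pixel corners of board and hollow extremes
for n,(u,v) in dict(bTL=(183,23),bTR=(298,31),bBR=(286,331),h1L=(203,88),h1R=(277,88),h1T=(240,50),h1B=(240,128),h2L=(208,193),h2R=(272,193),h2T=(240,163),h2B=(240,226)).items(): print(n,P[v,u].round(4))
Q=P.reshape(-1,3)
for k,(x,y,a,b) in dict(jam=(.644,-.047,.08,.1),honey=(.642,-.202,.08,.1),pot=(.643,.09,.037,.06)).items():
    p=Q[(np.hypot(Q[:,0]-x,Q[:,1]-y)<.042)&(Q[:,2]>a)&(Q[:,2]<b)]
    if len(p)<5: continue
    c,r=cv2.minEnclosingCircle(p[:,:2].astype(np.float32)); h=cv2.convexHull(p[:,:2].astype(np.float32))[:,0].astype(float)
    print(k,len(p),np.median(p[:,2]).round(4),np.round(c,4),round(r,4),circ(h).round(4))
# hollows: floor points z
for k,(x,y) in dict(h1=(.473,.1),h2=(.465,-.005),h3=(.457,-.11)).items():
    p=Q[(np.hypot(Q[:,0]-x,Q[:,1]-y)<.03)]; print(k,len(p),np.median(p[:,2]),np.percentile(p[:,2],[5,95]))
c=z['p']; cv2.imwrite('pics/w1c.png',cv2.resize(c[10:340,160:460,::-1],None,fx=1.8,fy=1.8,interpolation=2))
E
```

```text
bTL [0.4241 0.1592 0.0177]
bTR [0.5326 0.1516 0.0159]
bBR [ 0.5104 -0.1722  0.0181]
h1L [0.4363 0.1017 0.0127]
h1R [0.5105 0.101  0.014 ]
h1T [0.4759 0.1358 0.0134]
h1B [0.4711 0.063  0.0136]
h2L [ 0.4306 -0.0046  0.0112]
h2R [ 0.5006 -0.0046  0.0118]
h2T [0.4684 0.0276 0.0128]
h2B [ 0.4634 -0.0412  0.0134]
jam 2906 0.0873 [ 0.646  -0.0479] 0.0292 [ 0.6462 -0.0478  0.0286]
honey 1502 0.087 [ 0.644  -0.2041] 0.0273 [ 0.6439 -0.2034  0.0263]
pot 1007 0.0439 [0.6456 0.0884] 0.028 [0.6454 0.0885 0.0275]
h1 3010 0.012840214163451796 [0.01150468 0.01416248]
h2 5842 0.30895181386700915 [0.01191999 0.32307245]
h3 1564 0.012694993856833897 [0.01147237 0.01391064]
```

View pics/w1c.png

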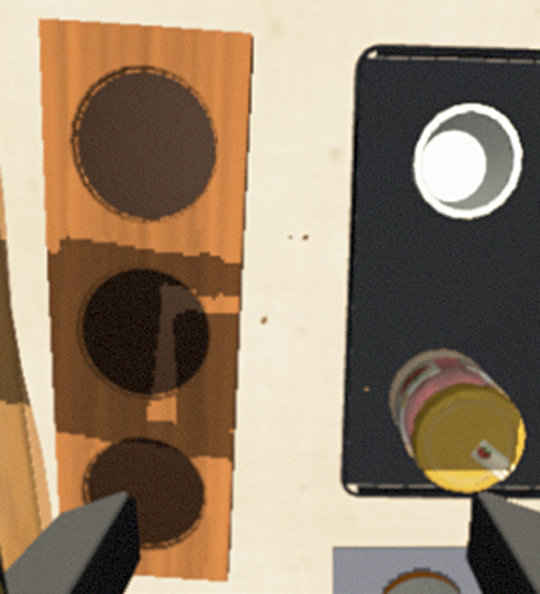

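```bash
python3 -m creep '[{"dx":0.06,"dy":0.03,"dz":-0.02,"rx":0,"ry":0,"rz":0,"gripper":1},{"dx":0.085,"dy":0.08,"dz":-0.028,"rx":0,"ry":0,"rz":0,"gripper":1},{"dx":0.085,"dy":0.13,"dz":-0.028,"rx":0,"ry":0,"rz":0,"gripper":1},{"dx":0.085,"dy":0.16,"dz":-0.028,"rx":0,"ry":0,"rz":0,"gripper":1},{"dx":0.085,"dy":0.18,"dz":-0.028,"rx":0,"ry":0,"rz":0,"gripper":1},{"dx":0.085,"dy":0.2,"dz":-0.028,"rx":0,"ry":0,"rz":0,"gripper":1},{"dx":0.085,"dy":0.2,"dz":-0.028,"rx":0,"ry":0,"rz":0,"gripper":1},{"dx":0.085,"dy":0.2,"dz":-0.028,"rx":0,"ry":0,"rz":0,"gripper":1}]' 30
python3 - <<'E'
from h import *
snap('scene','s1'); go(.4657,-.0052,.12,-.074)
E
```

```text
time: 3.12
tool_pos: [0.6456, -0.0478, 0.0507]
tool_rot: [-1.571, -0.001, 0.0]
contact_force: [-0.4, 0.0, -0.8]
opening: 0.0918
t 3.175 at [ 0.6458 -0.0479  0.051 ] [-1.571 -0.002  0.   ] open 0.092 F [ 0.  -0.7 -0. ] 
 d [-0.18   -0.0694  0.0428] r [0.    0.074 0.002]
```

View pics/s1.png

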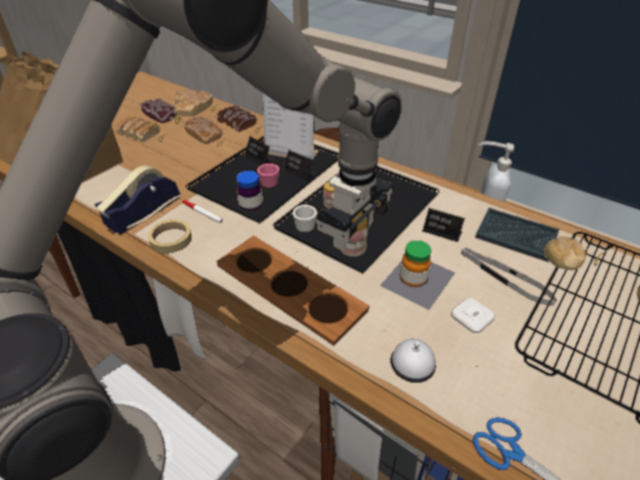

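Gripper straddles the red jam jar (352,235). Close and lift straight.

```bash
python3 -m creep '[{"dx":0,"dy":0,"dz":0,"rx":0,"ry":0,"rz":0,"gripper":0.3},{"dx":0,"dy":0,"dz":0,"rx":0,"ry":0,"rz":0,"gripper":0.3},{"dx":0,"dy":0,"dz":0,"rx":0,"ry":0,"rz":0,"gripper":0.3},{"dx":0,"dy":0,"dz":0,"rx":0,"ry":0,"rz":0,"gripper":0.3},{"dx":0,"dy":0,"dz":0,"rx":0,"ry":0,"rz":0,"gripper":0.3},{"dx":0,"dy":0,"dz":0,"rx":0,"ry":0,"rz":0,"gripper":0.3},{"dx":0,"dy":-0.02,"dz":0,"rx":0,"ry":0,"rz":0,"gripper":0.3},{"dx":0,"dy":-0.05,"dz":0,"rx":0,"ry":0,"rz":0,"gripper":0.3},{"dx":0,"dy":-0.07,"dz":0,"rx":0,"ry":0,"rz":0,"gripper":0.3},{"dx":0,"dy":-0.07,"dz":0,"rx":0,"ry":0,"rz":0,"gripper":0.3}]' 30
python3 -c "
from h import *
go(.4657,-.0052,.12,-.074);snap('wrist','w2')"
```

```text
time: 4.42
tool_pos: [0.6457, -0.0482, 0.1206]
tool_rot: [-1.571, -0.002, -0.0]
contact_force: [0.1, 0.8, -4.3]
opening: 0.0593
t 4.425 at [ 0.6457 -0.0482  0.1206] [-1.571 -0.002 -0.   ] open 0.0593 F [ 0.1  0.8 -4.3] 
 d [-1.801e-01  1.000e-04  4.300e-02] r [0.    0.074 0.002]
```

View pics/w2.png

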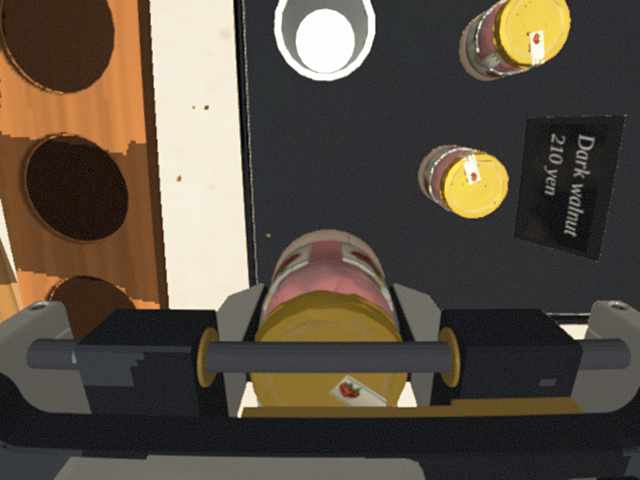

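```bash
python3 -m creep '[{"dx":-0.05,"dy":0,"dz":0.012,"rx":0,"ry":0.02,"rz":0,"gripper":0.3},{"dx":-0.1,"dy":0,"dz":0.024,"rx":0,"ry":0.04,"rz":0,"gripper":0.3},{"dx":-0.15,"dy":0,"dz":0.036,"rx":0,"ry":0.07,"rz":0,"gripper":0.3},{"dx":-0.18,"dy":0,"dz":0.043,"rx":0,"ry":0.074,"rz":0,"gripper":0.3},{"dx":-0.18,"dy":0.02,"dz":0.043,"rx":0,"ry":0.074,"rz":0,"gripper":0.3},{"dx":-0.18,"dy":0.04,"dz":0.043,"rx":0,"ry":0.074,"rz":0,"gripper":0.3},{"dx":-0.18,"dy":0.05,"dz":0.043,"rx":0,"ry":0.074,"rz":0,"gripper":0.3},{"dx":-0.18,"dy":0.055,"dz":0.043,"rx":0,"ry":0.074,"rz":0,"gripper":0.3},{"dx":-0.18,"dy":0.058,"dz":0.043,"rx":0,"ry":0.074,"rz":0,"gripper":0.3},{"dx":-0.18,"dy":0.058,"dz":0.043,"rx":0,"ry":0.074,"rz":0,"gripper":0.3},{"dx":-0.18,"dy":0.058,"dz":0.043,"rx":0,"ry":0.074,"rz":0,"gripper":0.3}]'
python3 -c "
from h import *
go(.4657,-.0052,.0605,-.074);snap('scene','s2');snap('side','d2')
a=cv2.imread('pics/s2.png')[190:350,200:400];b=cv2.imread('pics/d2.png')[190:310,300:450]
cv2.imwrite('pics/c2.png',np.hstack([cv2.resize(a,(400,400)),cv2.resize(b,(400,400))]))"
```

```text
time: 5.85
tool_pos: [0.4654, -0.0051, 0.0621]
tool_rot: [-1.571, -0.001, -0.074]
contact_force: [0.1, -0.3, -4.0]
opening: 0.0592
t 5.85 at [ 0.4654 -0.0051  0.0621] [-1.571e+00 -1.000e-03 -7.400e-02] open 0.0592 F [ 0.1 -0.3 -4. ] 
 d [ 0.0003  0.0016 -0.0001] r [0.    0.    0.001]
```

View pics/c2.png

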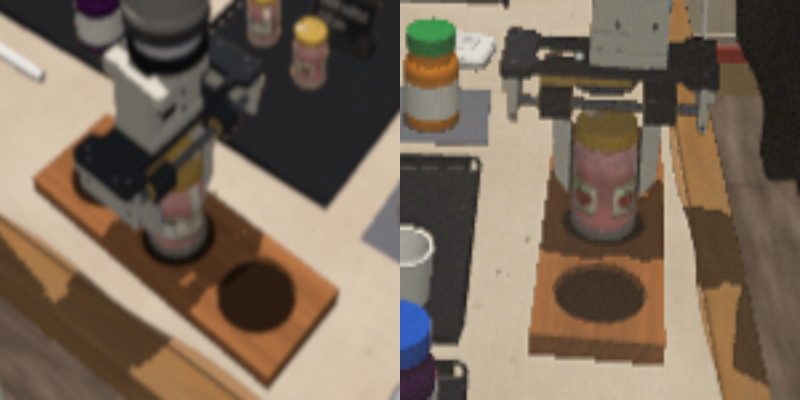

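```bash
python3 -m creep '[{"dx":0,"dy":0.001,"dz":0,"rx":0,"ry":0,"rz":0,"gripper":0.3},{"dx":0,"dy":0.0017,"dz":0,"rx":0,"ry":0,"rz":0,"gripper":0.3},{"dx":0,"dy":0.0017,"dz":0,"rx":0,"ry":0,"rz":0,"gripper":0.3}]'
python3 -m creep '[{"dx":0,"dy":0,"dz":0,"rx":0,"ry":0,"rz":0,"gripper":0.7},{"dx":0,"dy":0,"dz":0,"rx":0,"ry":0,"rz":0,"gripper":0.8},{"dx":0,"dy":0,"dz":0,"rx":0,"ry":0,"rz":0,"gripper":1},{"dx":0,"dy":0,"dz":0,"rx":0,"ry":0,"rz":0,"gripper":1},{"dx":0,"dy":-0.03,"dz":0,"rx":0,"ry":0,"rz":0,"gripper":1},{"dx":0,"dy":-0.08,"dz":0,"rx":0,"ry":0,"rz":0,"gripper":1},{"dx":0,"dy":-0.13,"dz":0,"rx":0,"ry":0,"rz":0,"gripper":1},{"dx":0,"dy":-0.13,"dz":0,"rx":0,"ry":0,"rz":0,"gripper":1}]'
python3 -c "
from h import *
go(.643,-.203,.19,0)
p,d,s=snap('wrist','w3'); Q=world('wrist',d,s).reshape(-1,3)
for x,y in[(.643,-.203),(.4657,-.0052)]:
  q=Q[(np.hypot(Q[:,0]-x,Q[:,1]-y)<.042)&(Q[:,2]>.08)&(Q[:,2]<.105)];print(len(q),np.median(q[:,2]),cv2.minEnclosingCircle(q[:,:2].astype(np.float32)))
"
```

```text
time: 6.32
tool_pos: [0.4651, -0.0051, 0.0599]
tool_rot: [-1.571, 0.0, -0.074]
contact_force: [0.7, 0.3, -3.7]
opening: 0.0591
time: 7.32
tool_pos: [0.4672, -0.0054, 0.1936]
tool_rot: [-1.572, -0.008, -0.074]
contact_force: [0.4, 0.7, -1.4]
opening: 0.0922
t 7.325 at [ 0.4672 -0.0054  0.1936] [-1.572 -0.008 -0.074] open 0.0922 F [ 0.4  0.7 -1.4] 
 d [ 0.1898  0.0054 -0.1841] r [ 0.001 -0.074  0.008]
0 nan ((0.0, 0.0), 0.0)
4884 0.09704278729825785 ((0.46691909432411194, -0.004476830363273621), 0.028840992599725723)
  return _methods._mean(a, axis=axis, dtype=dtype,
  ret = ret.dtype.type(ret / rcount)
```

View pics/w3.png

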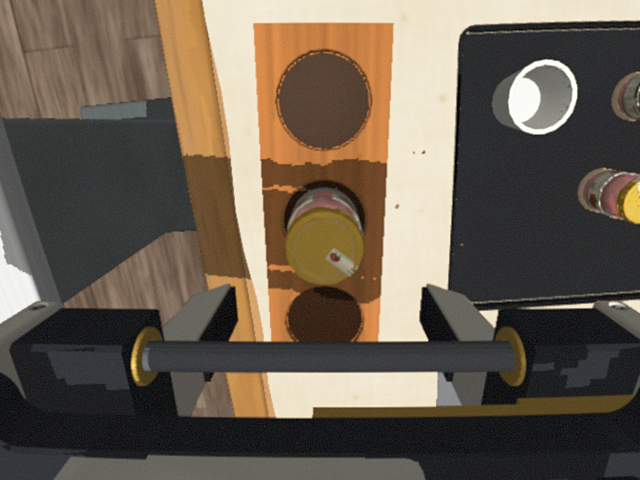

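```bash
python3 -m creep '[{"dx":0.045,"dy":0,"dz":-0.043,"rx":0,"ry":-0.02,"rz":0,"gripper":1},{"dx":0.09,"dy":0,"dz":-0.086,"rx":0,"ry":-0.04,"rz":0,"gripper":1},{"dx":0.135,"dy":0,"dz":-0.13,"rx":0,"ry":-0.06,"rz":0,"gripper":1},{"dx":0.19,"dy":0,"dz":-0.184,"rx":0,"ry":-0.074,"rz":0,"gripper":1},{"dx":0.19,"dy":0,"dz":-0.184,"rx":0,"ry":-0.074,"rz":0,"gripper":1},{"dx":0.19,"dy":0,"dz":-0.184,"rx":0,"ry":-0.074,"rz":0,"gripper":1},{"dx":0.19,"dy":0,"dz":-0.184,"rx":0,"ry":-0.074,"rz":0,"gripper":1}]'
python3 -c "
from h import *
p,d,s=snap('wrist','w4'); Q=world('wrist',d,s).reshape(-1,3)
for x,y in[(.643,-.203)]:
  q=Q[(np.hypot(Q[:,0]-x,Q[:,1]-y)<.042)&(Q[:,2]>.08)&(Q[:,2]<.105)];print(len(q),np.median(q[:,2]),cv2.minEnclosingCircle(q[:,:2].astype(np.float32)))
go(.643,-.203,.05,0)
"
```

```text
time: 8.25
tool_pos: [0.6401, -0.2016, 0.1888]
tool_rot: [-1.569, 0.002, 0.001]
contact_force: [0.2, 0.5, 0.5]
opening: 0.0919
3941 0.08728041284321802 ((0.6444727182388306, -0.20418480038642883), 0.026602858677506447)
t 8.3 at [ 0.6403 -0.2015  0.1894] [-1.57e+00  1.00e-03  1.00e-03] open 0.0919 F [ 0.1 -0.   0.2] 
 d [ 0.0029  0.1394 -0.0016] r [-0.001  0.001 -0.001]
```

View pics/w4.png

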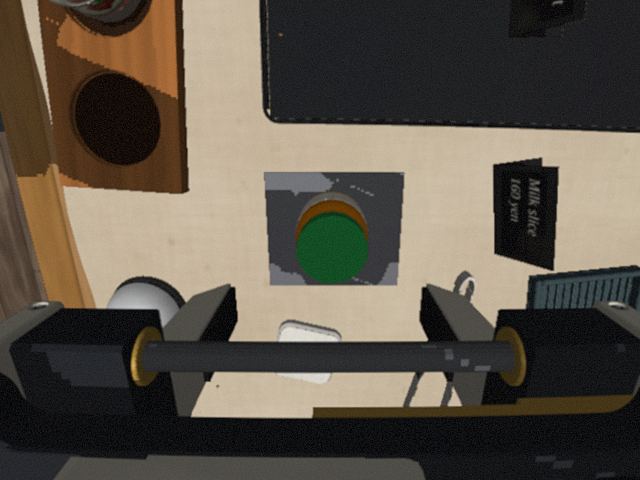

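```bash
python3 -m creep '[{"dx":0.004,"dy":0.04,"dz":-0.0015,"rx":0,"ry":0,"rz":0,"gripper":1},{"dx":0.004,"dy":0.08,"dz":-0.0015,"rx":0,"ry":0,"rz":0,"gripper":1},{"dx":0.004,"dy":0.12,"dz":-0.0015,"rx":0,"ry":0,"rz":0,"gripper":1},{"dx":0.004,"dy":0.139,"dz":-0.0015,"rx":0,"ry":0,"rz":0,"gripper":1},{"dx":0.004,"dy":0.139,"dz":-0.0015,"rx":0,"ry":0,"rz":0,"gripper":1},{"dx":0.004,"dy":0.139,"dz":-0.0015,"rx":0,"ry":0,"rz":0,"gripper":0.3},{"dx":0.004,"dy":0.139,"dz":-0.0015,"rx":0,"ry":0,"rz":0,"gripper":0.3},{"dx":0.004,"dy":0.139,"dz":-0.0015,"rx":0,"ry":0,"rz":0,"gripper":0.3},{"dx":0.004,"dy":0.139,"dz":-0.0015,"rx":0,"ry":0,"rz":0,"gripper":0.3},{"dx":0.004,"dy":0.139,"dz":-0.0015,"rx":0,"ry":0,"rz":0,"gripper":0.3},{"dx":0.004,"dy":0.139,"dz":-0.0015,"rx":0,"ry":0,"rz":0,"gripper":0.3}]' 30
python3 -m creep '[{"dx":0,"dy":-0.02,"dz":0,"rx":0,"ry":0,"rz":0,"gripper":0.3},{"dx":0,"dy":-0.05,"dz":0,"rx":0,"ry":0,"rz":0,"gripper":0.3},{"dx":0,"dy":-0.07,"dz":0,"rx":0,"ry":0,"rz":0,"gripper":0.3},{"dx":0,"dy":-0.07,"dz":0,"rx":0,"ry":0,"rz":0,"gripper":0.3}]'
python3 -c "
from h import *
p,d,s=snap('wrist','w5'); go(.458,-.110,.12,-.074)
"
```

```text
time: 9.68
tool_pos: [0.6446, -0.2042, 0.0517]
tool_rot: [-1.571, 0.001, 0.0]
contact_force: [-3.9, 0.0, 5.6]
opening: 0.0591
time: 10.18
tool_pos: [0.6458, -0.2044, 0.1222]
tool_rot: [-1.572, -0.003, -0.0]
contact_force: [0.7, -0.5, -3.0]
opening: 0.0588
t 10.225 at [ 0.645  -0.2041  0.1207] [-1.571 -0.    -0.   ] open 0.0592 F [-0.6 -0.  -3. ] 
 d [-0.187   0.0006  0.0941] r [-0.     0.074  0.   ]
```

View pics/w5.png

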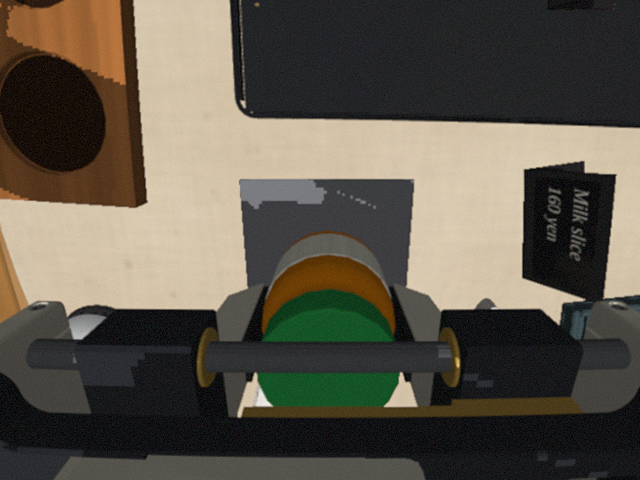

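```bash
python3 -m creep '[{"dx":-0.05,"dy":0,"dz":0.025,"rx":0,"ry":0.02,"rz":0,"gripper":0.3},{"dx":-0.1,"dy":0,"dz":0.05,"rx":0,"ry":0.04,"rz":0,"gripper":0.3},{"dx":-0.15,"dy":0,"dz":0.075,"rx":0,"ry":0.07,"rz":0,"gripper":0.3},{"dx":-0.187,"dy":0,"dz":0.094,"rx":0,"ry":0.074,"rz":0,"gripper":0.3},{"dx":-0.187,"dy":0.02,"dz":0.094,"rx":0,"ry":0.074,"rz":0,"gripper":0.3},{"dx":-0.187,"dy":0.04,"dz":0.094,"rx":0,"ry":0.074,"rz":0,"gripper":0.3},{"dx":-0.187,"dy":0.05,"dz":0.094,"rx":0,"ry":0.074,"rz":0,"gripper":0.3},{"dx":-0.187,"dy":0.055,"dz":0.094,"rx":0,"ry":0.074,"rz":0,"gripper":0.3},{"dx":-0.187,"dy":0.057,"dz":0.094,"rx":0,"ry":0.074,"rz":0,"gripper":0.3},{"dx":-0.187,"dy":0.058,"dz":0.094,"rx":0,"ry":0.074,"rz":0,"gripper":0.3},{"dx":-0.187,"dy":0.058,"dz":0.094,"rx":0,"ry":0.074,"rz":0,"gripper":0.3}]'
python3 -c "
from h import *
go(.458,-.110,.0605,-.074);snap('scene','s3');snap('side','d3')
a=cv2.imread('pics/s3.png')[190:350,220:420];b=cv2.imread('pics/d3.png')[170:290,300:450]
cv2.imwrite('pics/c3.png',np.hstack([cv2.resize(a,(400,400)),cv2.resize(b,(400,400))]))"
```

```text
time: 11.6
tool_pos: [0.4582, -0.1102, 0.0633]
tool_rot: [-1.571, -0.001, -0.074]
contact_force: [0.8, -0.2, -3.3]
opening: 0.0593
t 11.6 at [ 0.4582 -0.1102  0.0633] [-1.571e+00 -1.000e-03 -7.400e-02] open 0.0593 F [ 0.8 -0.2 -3.3] 
 d [-0.0002  0.0028  0.0002] r [0.    0.    0.001]
```

View pics/c3.png

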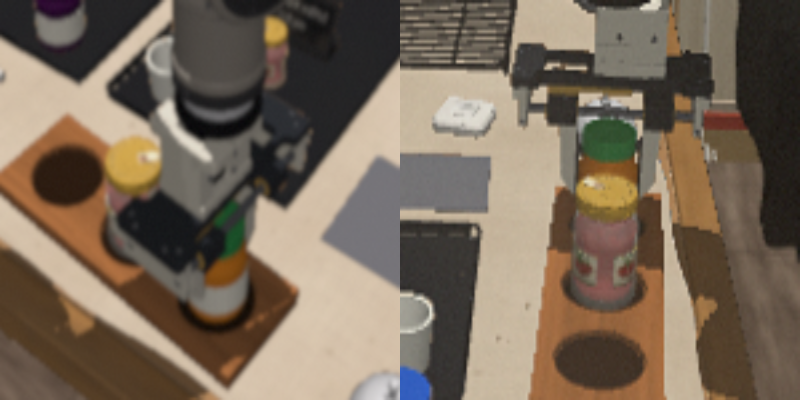

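Honey is over its hollow, centred. Lower and release.

```bash
python3 -m creep '[{"dx":0,"dy":0.001,"dz":0,"rx":0,"ry":0,"rz":0,"gripper":0.3},{"dx":0,"dy":0.002,"dz":0,"rx":0,"ry":0,"rz":0,"gripper":0.3},{"dx":0,"dy":0.0025,"dz":0,"rx":0,"ry":0,"rz":0,"gripper":0.3},{"dx":0,"dy":0.0025,"dz":0,"rx":0,"ry":0,"rz":0,"gripper":0.3}]'
python3 -m creep '[{"dx":0,"dy":0,"dz":0,"rx":0,"ry":0,"rz":0,"gripper":0.7},{"dx":0,"dy":0,"dz":0,"rx":0,"ry":0,"rz":0,"gripper":0.8},{"dx":0,"dy":0,"dz":0,"rx":0,"ry":0,"rz":0,"gripper":1},{"dx":0,"dy":0,"dz":0,"rx":0,"ry":0,"rz":0,"gripper":1},{"dx":0,"dy":-0.03,"dz":0,"rx":0,"ry":0,"rz":0,"gripper":1},{"dx":0,"dy":-0.08,"dz":0,"rx":0,"ry":0,"rz":0,"gripper":1},{"dx":0,"dy":-0.14,"dz":0,"rx":0,"ry":0,"rz":0,"gripper":1},{"dx":0,"dy":-0.17,"dz":0,"rx":0,"ry":0,"rz":0,"gripper":1},{"dx":0,"dy":-0.17,"dz":0,"rx":0,"ry":0,"rz":0,"gripper":1},{"dx":0,"dy":-0.17,"dz":0,"rx":0,"ry":0,"rz":0,"gripper":1}]'
python3 -c "
from h import *
p,d,s=snap('wrist','w6'); Q=world('wrist',d,s).reshape(-1,3)
for x,y in[(.458,-.11),(.4657,-.0052)]:
  q=Q[(np.hypot(Q[:,0]-x,Q[:,1]-y)<.042)&(Q[:,2]>.08)&(Q[:,2]<.105)];print(len(q),np.median(q[:,2]),cv2.minEnclosingCircle(q[:,:2].astype(np.float32)))
go(.63,.252,.21,-.4)
"
```

```text
time: 12.2
tool_pos: [0.4582, -0.1102, 0.0614]
tool_rot: [-1.571, -0.001, -0.074]
contact_force: [-1.5, 0.9, 6.8]
opening: 0.0592
time: 13.45
tool_pos: [0.4574, -0.1099, 0.2295]
tool_rot: [-1.57, 0.002, -0.074]
contact_force: [0.5, 0.4, -0.9]
opening: 0.0919
3319 0.09698348523018438 ((0.4602673053741455, -0.11009261757135391), 0.02667856775224209)
5049 0.09711288105360086 ((0.46632325649261475, -0.005303701851516962), 0.029303301125764847)
t 13.5 at [ 0.4573 -0.1098  0.2291] [-1.57   0.003 -0.074] open 0.0921 F [-0.4  0.2  0. ] 
 d [0.1456 0.0191 0.3736] r [-0.001  0.326 -0.003]
```

View pics/w6.png

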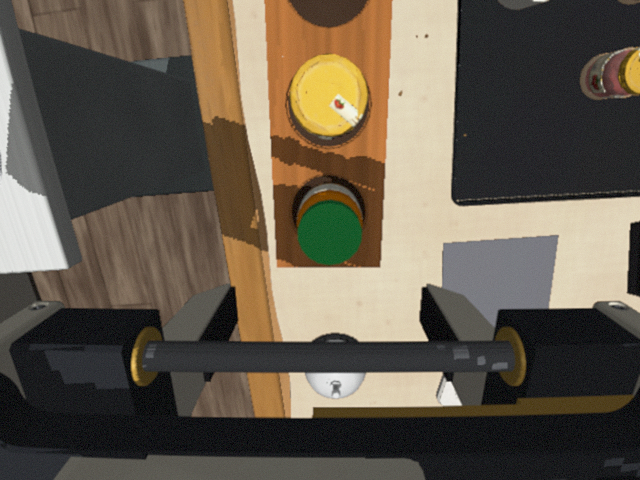

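Both jars stand in place (lids at z 0.097). On to the berry jar, yaw −0.4 to keep clear of the pink pot.

```bash
python3 -m creep '[{"dx":0.02,"dy":0,"dz":0.055,"rx":0,"ry":0.1,"rz":0,"gripper":1},{"dx":0.04,"dy":0,"dz":0.11,"rx":0,"ry":0.2,"rz":0,"gripper":1},{"dx":0.06,"dy":0.01,"dz":0.165,"rx":0,"ry":0.326,"rz":0,"gripper":1},{"dx":0.09,"dy":0.019,"dz":0.22,"rx":0,"ry":0.326,"rz":0,"gripper":1},{"dx":0.11,"dy":0.019,"dz":0.275,"rx":0,"ry":0.326,"rz":0,"gripper":1},{"dx":0.13,"dy":0.019,"dz":0.33,"rx":0,"ry":0.326,"rz":0,"gripper":1},{"dx":0.146,"dy":0.019,"dz":0.374,"rx":0,"ry":0.326,"rz":0,"gripper":1},{"dx":0.146,"dy":0.019,"dz":0.374,"rx":0,"ry":0.326,"rz":0,"gripper":1},{"dx":0.146,"dy":0.019,"dz":0.374,"rx":0,"ry":0.326,"rz":0,"gripper":1},{"dx":0.146,"dy":0.019,"dz":0.374,"rx":0,"ry":0.326,"rz":0,"gripper":1}]'
python3 -c "
from h import *
p,d,s=snap('wrist','w7'); Q=world('wrist',d,s).reshape(-1,3)
for x,y in[(.63,.252)]:
  q=Q[(np.hypot(Q[:,0]-x,Q[:,1]-y)<.042)&(Q[:,2]>.08)&(Q[:,2]<.105)];print(len(q),np.median(q[:,2]),cv2.minEnclosingCircle(q[:,:2].astype(np.float32)))
go(.63,.252,.05,-.4)
"
```

```text
time: 14.75
tool_pos: [0.631, 0.2507, 0.2111]
tool_rot: [-1.572, 0.001, -0.401]
contact_force: [-0.0, -0.4, 0.8]
opening: 0.0917
3438 0.08732177482146647 ((0.6326384544372559, 0.25231629610061646), 0.026786567643284798)
t 14.8 at [0.6311 0.2507 0.2115] [-1.571  0.    -0.402] open 0.0915 F [ 0.  -0.2 -0.3] 
 d [-0.0015  0.1616  0.0008] r [ 0.    -0.002 -0.   ]
```

View pics/w7.png

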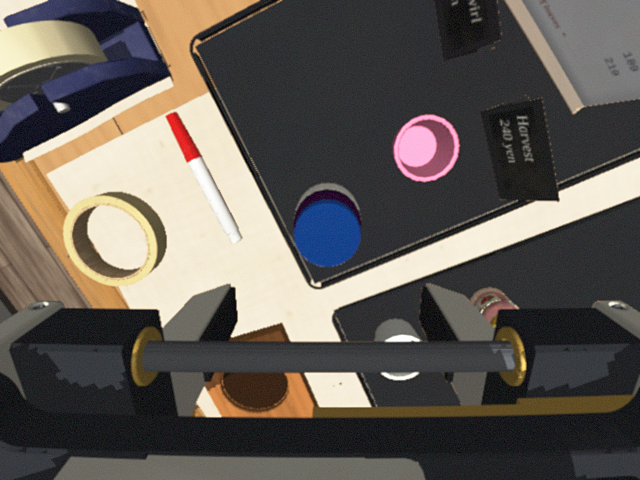

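```bash
python3 -m creep '[{"dx":0,"dy":0.04,"dz":0.001,"rx":0,"ry":0,"rz":0,"gripper":1},{"dx":0,"dy":0.09,"dz":0.001,"rx":0,"ry":0,"rz":0,"gripper":1},{"dx":0,"dy":0.13,"dz":0.001,"rx":0,"ry":0,"rz":0,"gripper":1},{"dx":0,"dy":0.161,"dz":0.001,"rx":0,"ry":0,"rz":0,"gripper":1},{"dx":0,"dy":0.161,"dz":0.001,"rx":0,"ry":0,"rz":0,"gripper":1},{"dx":0,"dy":0.161,"dz":0.001,"rx":0,"ry":0,"rz":0,"gripper":0.3},{"dx":0,"dy":0.161,"dz":0.001,"rx":0,"ry":0,"rz":0,"gripper":0.3},{"dx":0,"dy":0.161,"dz":0.001,"rx":0,"ry":0,"rz":0,"gripper":0.3},{"dx":0,"dy":0.161,"dz":0.001,"rx":0,"ry":0,"rz":0,"gripper":0.3},{"dx":0,"dy":0.161,"dz":0.001,"rx":0,"ry":0,"rz":0,"gripper":0.3},{"dx":0,"dy":0.161,"dz":0.001,"rx":0,"ry":0,"rz":0,"gripper":0.3}]' 30
python3 -m creep '[{"dx":0,"dy":-0.02,"dz":0,"rx":0,"ry":0,"rz":0,"gripper":0.3},{"dx":0,"dy":-0.05,"dz":0,"rx":0,"ry":0,"rz":0,"gripper":0.3},{"dx":0,"dy":-0.07,"dz":0,"rx":0,"ry":0,"rz":0,"gripper":0.3},{"dx":0,"dy":-0.07,"dz":0,"rx":0,"ry":0,"rz":0,"gripper":0.3},{"dx":0,"dy":-0.07,"dz":0,"rx":0,"ry":0,"rz":0,"gripper":0.3}]'
python3 -c "
from h import *
p,d,s=snap('wrist','w8'); go(.4735,.0995,.12,-.074)
"
```

```text
time: 16.18
tool_pos: [0.6318, 0.2532, 0.0514]
tool_rot: [-1.57, -0.0, -0.4]
contact_force: [-1.8, 0.3, 4.9]
opening: 0.0589
time: 16.8
tool_pos: [0.6311, 0.2528, 0.1197]
tool_rot: [-1.572, 0.001, -0.4]
contact_force: [-0.5, 0.0, -2.4]
opening: 0.059
t 16.85 at [0.6309 0.2527 0.1193] [-1.572  0.002 -0.4  ] open 0.0591 F [-0.1 -0.7 -3.1] 
 d [-0.0853 -0.0003 -0.2024] r [ 0.001 -0.326 -0.002]
```

View pics/w8.png

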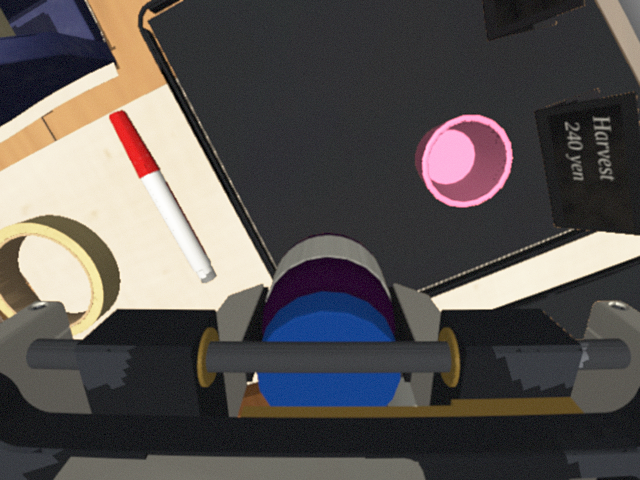

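```bash
python3 -m creep '[{"dx":-0.02,"dy":0,"dz":-0.05,"rx":0,"ry":-0.1,"rz":0,"gripper":0.3},{"dx":-0.04,"dy":0,"dz":-0.1,"rx":0,"ry":-0.2,"rz":0,"gripper":0.3},{"dx":-0.06,"dy":0,"dz":-0.15,"rx":0,"ry":-0.3,"rz":0,"gripper":0.3},{"dx":-0.085,"dy":0,"dz":-0.202,"rx":0,"ry":-0.326,"rz":0,"gripper":0.3},{"dx":-0.085,"dy":0.01,"dz":-0.202,"rx":0,"ry":-0.326,"rz":0,"gripper":0.3},{"dx":-0.085,"dy":0.03,"dz":-0.202,"rx":0,"ry":-0.326,"rz":0,"gripper":0.3},{"dx":-0.085,"dy":0.045,"dz":-0.202,"rx":0,"ry":-0.326,"rz":0,"gripper":0.3},{"dx":-0.085,"dy":0.053,"dz":-0.202,"rx":0,"ry":-0.326,"rz":0,"gripper":0.3},{"dx":-0.085,"dy":0.055,"dz":-0.202,"rx":0,"ry":-0.326,"rz":0,"gripper":0.3},{"dx":-0.085,"dy":0.056,"dz":-0.202,"rx":0,"ry":-0.326,"rz":0,"gripper":0.3},{"dx":-0.085,"dy":0.056,"dz":-0.202,"rx":0,"ry":-0.326,"rz":0,"gripper":0.3}]'
python3 -c "
from h import *
go(.4735,.0995,.0605,-.074);snap('scene','s4');snap('side','d4')
a=cv2.imread('pics/s4.png')[180:340,200:400];b=cv2.imread('pics/d4.png')[190:310,300:450]
cv2.imwrite('pics/c4.png',np.hstack([cv2.resize(a,(400,400)),cv2.resize(b,(400,400))]))"
```

```text
time: 18.23
tool_pos: [0.475, 0.1001, 0.0649]
tool_rot: [-1.571, -0.001, -0.074]
contact_force: [-0.6, -0.3, -3.3]
opening: 0.059
t 18.225 at [0.475  0.1001 0.0649] [-1.571e+00 -1.000e-03 -7.400e-02] open 0.059 F [-0.6 -0.3 -3.3] 
 d [-0.0015  0.0044 -0.0007] r [-0.     0.     0.001]
```

View pics/c4.png

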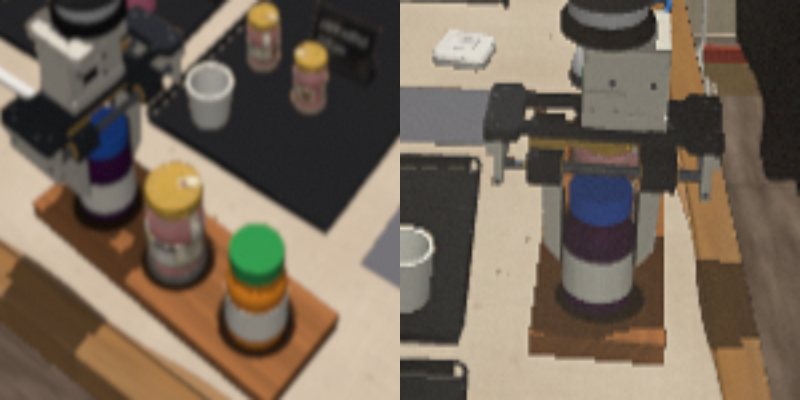

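```bash
python3 -m creep '[{"dx":-0.001,"dy":0.002,"dz":0,"rx":0,"ry":0,"rz":0,"gripper":0.3},{"dx":-0.001,"dy":0.003,"dz":0,"rx":0,"ry":0,"rz":0,"gripper":0.3},{"dx":-0.001,"dy":0.004,"dz":0,"rx":0,"ry":0,"rz":0,"gripper":0.3},{"dx":-0.001,"dy":0.004,"dz":0,"rx":0,"ry":0,"rz":0,"gripper":0.3}]'
python3 -m creep '[{"dx":0,"dy":0,"dz":0,"rx":0,"ry":0,"rz":0,"gripper":0.7},{"dx":0,"dy":0,"dz":0,"rx":0,"ry":0,"rz":0,"gripper":0.8},{"dx":0,"dy":0,"dz":0,"rx":0,"ry":0,"rz":0,"gripper":1},{"dx":0,"dy":0,"dz":0,"rx":0,"ry":0,"rz":0,"gripper":1},{"dx":0,"dy":-0.03,"dz":0,"rx":0,"ry":0,"rz":0,"gripper":1},{"dx":0,"dy":-0.08,"dz":0,"rx":0,"ry":0,"rz":0,"gripper":1},{"dx":0,"dy":-0.14,"dz":0,"rx":0,"ry":0,"rz":0,"gripper":1},{"dx":0,"dy":-0.17,"dz":0,"rx":0,"ry":0,"rz":0,"gripper":1},{"dx":0,"dy":-0.17,"dz":0,"rx":0,"ry":0,"rz":0,"gripper":1},{"dx":0,"dy":-0.17,"dz":0,"rx":0,"ry":0,"rz":0,"gripper":1}]'
python3 -c "
from h import *
p,d,s=snap('wrist','w9'); Q=world('wrist',d,s).reshape(-1,3)
for x,y in[(.4735,.0995),(.4657,-.0052)]:
  q=Q[(np.hypot(Q[:,0]-x,Q[:,1]-y)<.042)&(Q[:,2]>.08)&(Q[:,2]<.105)];print(len(q),np.median(q[:,2]),cv2.minEnclosingCircle(q[:,:2].astype(np.float32)))
go(.645,.0885,.16,1.2)
"
```

```text
time: 18.82
tool_pos: [0.4736, 0.1001, 0.0611]
tool_rot: [-1.571, -0.0, -0.074]
contact_force: [-2.8, -0.3, 5.3]
opening: 0.0594
time: 20.08
tool_pos: [0.4731, 0.1, 0.2295]
tool_rot: [-1.571, 0.002, -0.074]
contact_force: [0.0, 0.3, -0.6]
opening: 0.0917
3312 0.09697495465790415 ((0.4752853512763977, 0.09918088465929031), 0.026719974353909492)
1425 0.0963786728008574 ((0.4673629403114319, 3.66338063031435e-05), 0.02813369780778885)
t 20.125 at [0.4729 0.1    0.2291] [-1.571  0.003 -0.074] open 0.0916 F [ 0.7  1.  -0. ] 
 d [0.1727 0.0686 0.0012] r [-0.002 -1.274 -0.003]
```

View pics/w9.png

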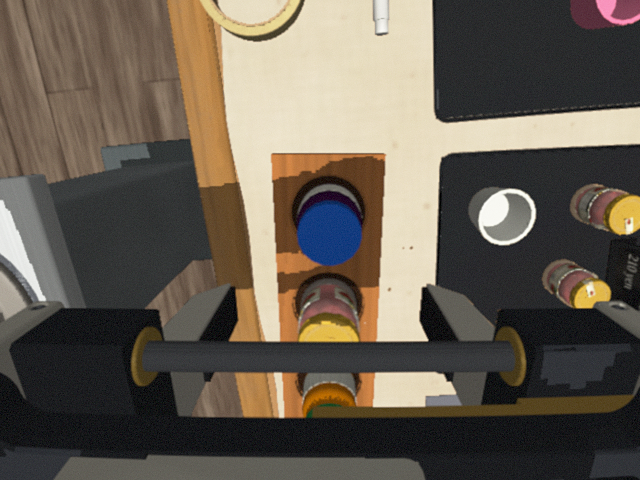

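```bash
python3 -m creep '[{"dx":0.04,"dy":0,"dz":0.001,"rx":0,"ry":-0.18,"rz":0,"gripper":1},{"dx":0.08,"dy":0,"dz":0.001,"rx":0,"ry":-0.36,"rz":0,"gripper":1},{"dx":0.12,"dy":0.02,"dz":0.001,"rx":0,"ry":-0.54,"rz":0,"gripper":1},{"dx":0.15,"dy":0.04,"dz":0.001,"rx":0,"ry":-0.72,"rz":0,"gripper":1},{"dx":0.173,"dy":0.06,"dz":0.001,"rx":0,"ry":-0.9,"rz":0,"gripper":1},{"dx":0.173,"dy":0.069,"dz":0.001,"rx":0,"ry":-1.08,"rz":0,"gripper":1},{"dx":0.173,"dy":0.069,"dz":0.001,"rx":0,"ry":-1.274,"rz":0,"gripper":1},{"dx":0.173,"dy":0.069,"dz":0.001,"rx":0,"ry":-1.274,"rz":0,"gripper":1},{"dx":0.173,"dy":0.069,"dz":0.001,"rx":0,"ry":-1.274,"rz":0,"gripper":1},{"dx":0.173,"dy":0.069,"dz":0.001,"rx":0,"ry":-1.274,"rz":0,"gripper":1}]'
python3 -c "
from h import *
p,d,s=snap('wrist','w10'); Q=world('wrist',d,s).reshape(-1,3)
for x,y in[(.645,.0885)]:
  q=Q[(np.hypot(Q[:,0]-x,Q[:,1]-y)<.042)&(Q[:,2]>.038)&(Q[:,2]<.05)];print(len(q),np.median(q[:,2]),cv2.minEnclosingCircle(q[:,:2].astype(np.float32)))
go(.645,.0885,.028,1.2)
"
```

```text
time: 21.38
tool_pos: [0.6462, 0.0883, 0.1614]
tool_rot: [-1.571, -0.0, 1.198]
contact_force: [-0.0, 0.1, 0.3]
opening: 0.092
1314 0.0439788555893811 ((0.6457841992378235, 0.08876782655715942), 0.027913695201277733)
t 21.425 at [0.6463 0.0883 0.1615] [-1.571 -0.     1.198] open 0.0918 F [-0.2 -0.2 -0.3] 
 d [-0.0003  0.1335  0.0012] r [ 0.    -0.002  0.   ]
```

View pics/w10.png

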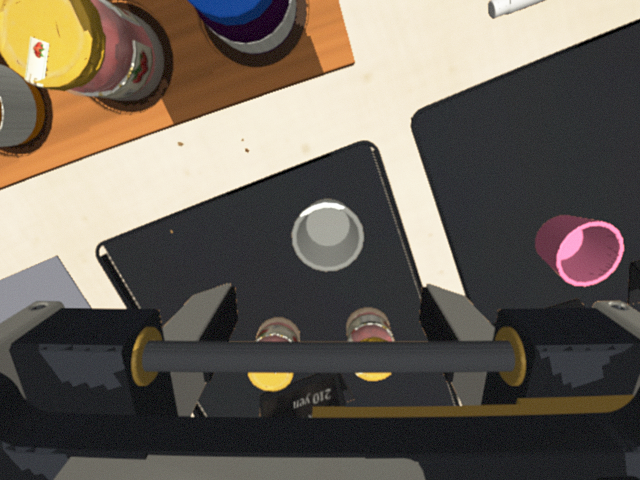

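```bash
python3 -m creep '[{"dx":0,"dy":0.04,"dz":0.001,"rx":0,"ry":0,"rz":0,"gripper":0.85},{"dx":0,"dy":0.08,"dz":0.001,"rx":0,"ry":0,"rz":0,"gripper":0.85},{"dx":0,"dy":0.11,"dz":0.001,"rx":0,"ry":0,"rz":0,"gripper":0.85},{"dx":0,"dy":0.13,"dz":0.001,"rx":0,"ry":0,"rz":0,"gripper":0.85},{"dx":0,"dy":0.13,"dz":0.001,"rx":0,"ry":0,"rz":0,"gripper":0.85},{"dx":0,"dy":0.13,"dz":0.001,"rx":0,"ry":0,"rz":0,"gripper":0.3},{"dx":0,"dy":0.13,"dz":0.001,"rx":0,"ry":0,"rz":0,"gripper":0.3},{"dx":0,"dy":0.13,"dz":0.001,"rx":0,"ry":0,"rz":0,"gripper":0.3},{"dx":0,"dy":0.13,"dz":0.001,"rx":0,"ry":0,"rz":0,"gripper":0.3},{"dx":0,"dy":0.13,"dz":0.001,"rx":0,"ry":0,"rz":0,"gripper":0.3},{"dx":0,"dy":0.13,"dz":0.001,"rx":0,"ry":0,"rz":0,"gripper":0.3},{"dx":0,"dy":0.13,"dz":0.001,"rx":0,"ry":0,"rz":0,"gripper":0.3}]' 15
python3 -m creep '[{"dx":0,"dy":-0.02,"dz":0,"rx":0,"ry":0,"rz":0,"gripper":0.3},{"dx":0,"dy":-0.05,"dz":0,"rx":0,"ry":0,"rz":0,"gripper":0.3},{"dx":0,"dy":-0.09,"dz":0,"rx":0,"ry":0,"rz":0,"gripper":0.3},{"dx":0,"dy":-0.13,"dz":0,"rx":0,"ry":0,"rz":0,"gripper":0.3},{"dx":0,"dy":-0.13,"dz":0,"rx":0,"ry":0,"rz":0,"gripper":0.3},{"dx":0,"dy":-0.13,"dz":0,"rx":0,"ry":0,"rz":0,"gripper":0.3}]'
python3 -c "
from h import *
p,d,s=snap('wrist','w11'); snap('side','d5'); snap('scene','s5'); go(.4663,-.005,.165,1.2)
a=cv2.imread('pics/s5.png')[140:300,220:420];b=cv2.imread('pics/d5.png')[150:310,230:430];w=cv2.imread('pics/w11.png')
cv2.imwrite('pics/c5.png',np.hstack([cv2.resize(a,(400,400)),cv2.resize(b,(400,400))]))"
```

```text
time: 22.92
tool_pos: [0.646, 0.0886, 0.0327]
tool_rot: [-1.573, -0.001, 1.2]
contact_force: [-0.2, -0.4, 4.9]
opening: 0.0551
time: 23.68
tool_pos: [0.6447, 0.0887, 0.1605]
tool_rot: [-1.569, 0.001, 1.2]
contact_force: [0.8, -0.6, -1.7]
opening: 0.055
t 23.825 at [0.6445 0.0886 0.1597] [-1.568e+00  1.000e-03  1.200e+00] open 0.055 F [-0.8 -0.9  0.1] 
 d [-0.1519 -0.0047  0.1322] r [-0.003 -0.    -0.001]
```

View pics/c5.png

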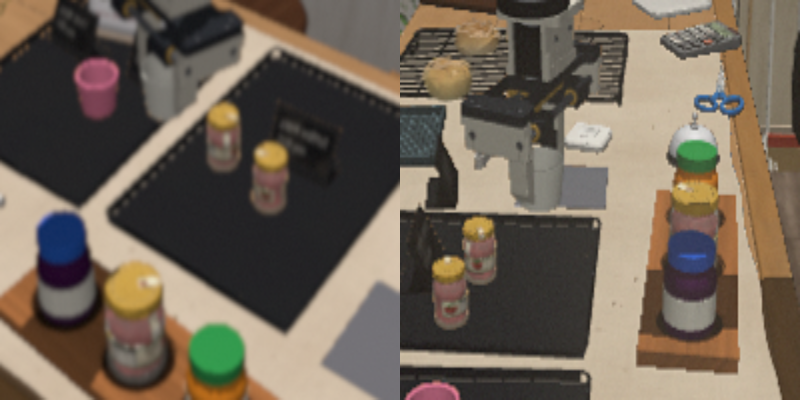

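View pics/w11.png

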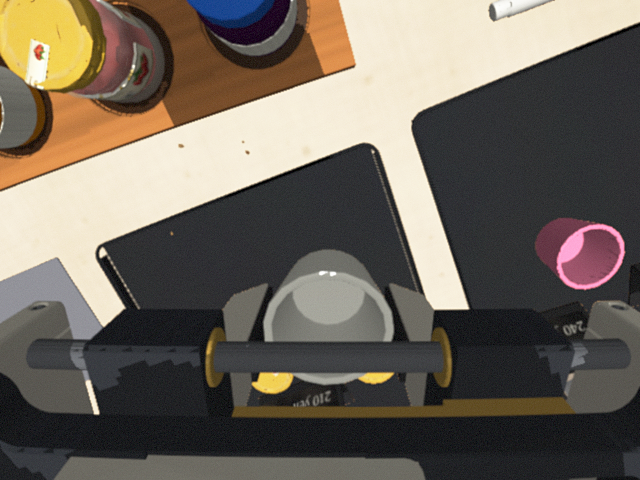

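```bash
python3 -m creep '[{"dx":-0.03,"dy":-0.005,"dz":0.025,"rx":0,"ry":0,"rz":0,"gripper":0.3},{"dx":-0.06,"dy":-0.005,"dz":0.05,"rx":0,"ry":0,"rz":0,"gripper":0.3},{"dx":-0.09,"dy":-0.005,"dz":0.08,"rx":0,"ry":0,"rz":0,"gripper":0.3},{"dx":-0.12,"dy":-0.005,"dz":0.105,"rx":0,"ry":0,"rz":0,"gripper":0.3},{"dx":-0.14,"dy":-0.005,"dz":0.12,"rx":0,"ry":0,"rz":0,"gripper":0.3},{"dx":-0.152,"dy":-0.005,"dz":0.132,"rx":0,"ry":0,"rz":0,"gripper":0.3},{"dx":-0.152,"dy":-0.005,"dz":0.132,"rx":0,"ry":0,"rz":0,"gripper":0.3},{"dx":-0.152,"dy":0.005,"dz":0.132,"rx":0,"ry":0,"rz":0,"gripper":0.3},{"dx":-0.152,"dy":0.015,"dz":0.132,"rx":0,"ry":0,"rz":0,"gripper":0.3},{"dx":-0.152,"dy":0.025,"dz":0.132,"rx":0,"ry":0,"rz":0,"gripper":0.3},{"dx":-0.152,"dy":0.028,"dz":0.132,"rx":0,"ry":0,"rz":0,"gripper":0.3},{"dx":-0.152,"dy":0.028,"dz":0.132,"rx":0,"ry":0,"rz":0,"gripper":0.3},{"dx":-0.152,"dy":0.028,"dz":0.132,"rx":0,"ry":0,"rz":0,"gripper":0.3}]'
python3 -c "
from h import *
p,d,s=snap('wrist','w12'); snap('side','d6'); snap('scene','s6'); go(.466,-.005,.1274,1.2)
a=cv2.imread('pics/s6.png')[170:330,200:400];b=cv2.imread('pics/d6.png')[140:300,280:480];w=cv2.imread('pics/w12.png')
cv2.imwrite('pics/c6.png',np.hstack([cv2.resize(a,(400,400)),cv2.resize(b,(400,400))]))"
```

```text
time: 25.45
tool_pos: [0.4675, -0.0052, 0.1338]
tool_rot: [-1.571, -0.0, 1.2]
contact_force: [-0.1, -1.0, -0.3]
opening: 0.055
t 25.6 at [ 0.4674 -0.0052  0.1338] [-1.572 -0.     1.2  ] open 0.055 F [-0.5 -0.1 -0.8] 
 d [-0.0003  0.0064  0.0014] r [ 0.001 -0.     0.   ]
```

View pics/c6.png

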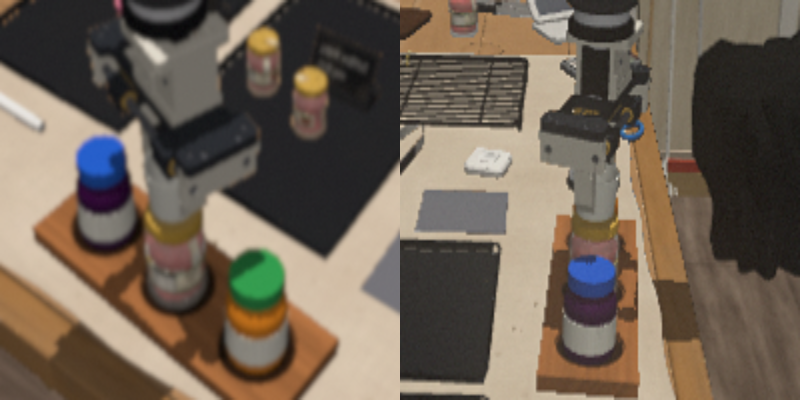

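View pics/w12.png

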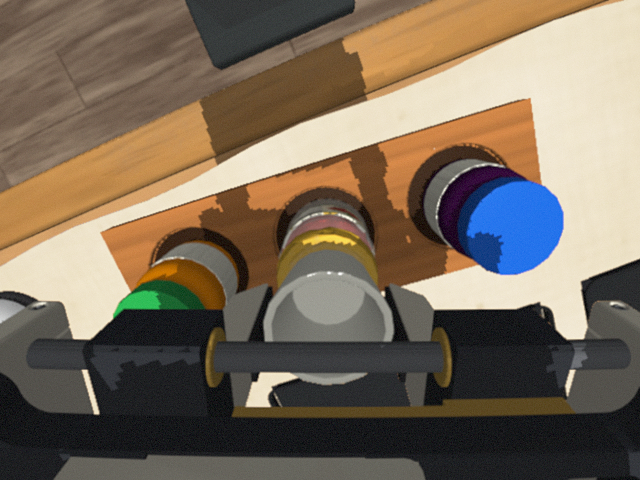

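```bash
python3 -m creep '[{"dx":0,"dy":0.002,"dz":0.001,"rx":0,"ry":0,"rz":0,"gripper":0.3},{"dx":0,"dy":0.004,"dz":0.001,"rx":0,"ry":0,"rz":0,"gripper":0.3},{"dx":0,"dy":0.005,"dz":0.001,"rx":0,"ry":0,"rz":0,"gripper":0.3},{"dx":0,"dy":0.005,"dz":0.001,"rx":0,"ry":0,"rz":0,"gripper":0.3}]'
python3 -c "
from h import *
go(.466,-.005,.1274,1.2)"
python3 -m creep '[{"dx":0,"dy":0.001,"dz":0,"rx":0,"ry":0,"rz":0,"gripper":0.3},{"dx":0,"dy":0.001,"dz":0,"rx":0,"ry":0,"rz":0,"gripper":0.3}]'
```

```text
time: 26.1
tool_pos: [0.4663, -0.0048, 0.1284]
tool_rot: [-1.571, -0.0, 1.2]
contact_force: [-0.3, 0.7, -0.9]
opening: 0.0553
t 26.1 at [ 0.4663 -0.0048  0.1284] [-1.571 -0.     1.2  ] open 0.0553 F [-0.3  0.7 -0.9] 
 d [-0.0003  0.001   0.0002] r [-0. -0.  0.]
time: 26.35
tool_pos: [0.4664, -0.0048, 0.1276]
tool_rot: [-1.571, -0.0, 1.2]
contact_force: [0.4, 0.3, 1.1]
opening: 0.0548
```

```bash
python3 -m creep '[{"dx":0,"dy":0,"dz":0,"rx":0,"ry":0,"rz":0,"gripper":0.65},{"dx":0,"dy":0,"dz":0,"rx":0,"ry":0,"rz":0,"gripper":0.75},{"dx":0,"dy":0,"dz":0,"rx":0,"ry":0,"rz":0,"gripper":0.9},{"dx":0,"dy":0,"dz":0,"rx":0,"ry":0,"rz":0,"gripper":0.9},{"dx":0,"dy":-0.02,"dz":0,"rx":0,"ry":0,"rz":0,"gripper":0.9},{"dx":0,"dy":-0.06,"dz":0,"rx":0,"ry":0,"rz":0,"gripper":0.9},{"dx":0,"dy":-0.11,"dz":0,"rx":0,"ry":0,"rz":0,"gripper":0.9},{"dx":0,"dy":-0.14,"dz":-0.05,"rx":0,"ry":0,"rz":0,"gripper":0.9},{"dx":0,"dy":-0.14,"dz":-0.1,"rx":0,"ry":0,"rz":0,"gripper":0.9},{"dx":0,"dy":-0.14,"dz":-0.1,"rx":0,"ry":0,"rz":0,"gripper":0.9},{"dx":0,"dy":-0.14,"dz":-0.1,"rx":0,"ry":0,"rz":0,"gripper":0.9}]'
python3 -c "
from h import *
p,d,s=snap('wrist','w13'); Q=world('wrist',d,s).reshape(-1,3)
for n,x,y,a,b in[('pot',.466,-.005,.13,.15),('berry',.4735,.0995,.08,.11),('honey',.458,-.11,.08,.11)]:
  q=Q[(np.hypot(Q[:,0]-x,Q[:,1]-y)<.045)&(Q[:,2]>a)&(Q[:,2]<b)]
  if len(q)>5: print(n,len(q),np.percentile(q[:,2],[5,50,95]),cv2.minEnclosingCircle(q[:,:2].astype(np.float32)))
snap('side','d7'); snap('scene','s7')
a=cv2.imread('pics/s7.png')[160:320,220:420];b=cv2.imread('pics/d7.png')[170:310,280:455]
cv2.imwrite('pics/c7.png',np.hstack([cv2.resize(a,(400,400)),cv2.resize(b,(400,400))]))"
```

```text
time: 27.72
tool_pos: [0.5588, -0.0409, 0.2668]
tool_rot: [-1.569, 0.0, 1.2]
contact_force: [0.0, 0.8, 0.3]
opening: 0.0826
pot 1786 [0.13147509 0.13873121 0.14026548] ((0.4662173390388489, -0.004507848527282476), 0.02787497453391552)
berry 3743 [0.09362864 0.09719419 0.09848729] ((0.4749220907688141, 0.09894222021102905), 0.026977060362696648)
honey 3167 [0.09348923 0.09695399 0.09816251] ((0.459439754486084, -0.10994594544172287), 0.02677113190293312)
```

View pics/c7.png

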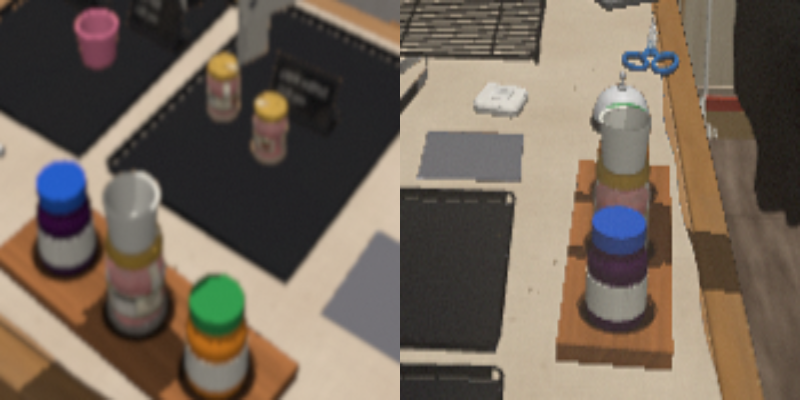

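View pics/w13.png

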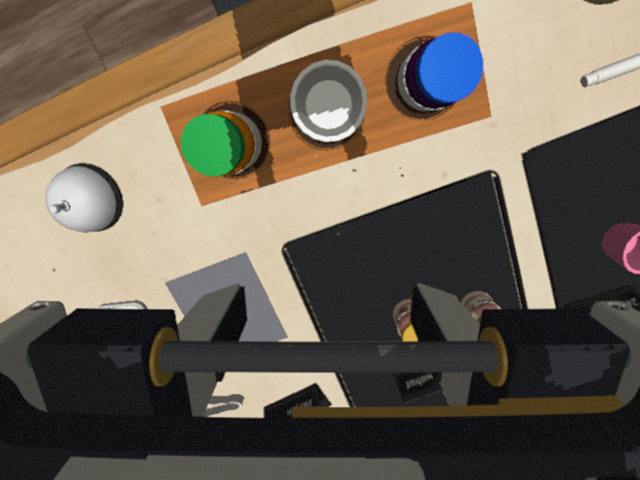

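```bash
python3 -c "
from h import *
go(); print(robot.hand_in())"
```

```text
t 27.875 at [ 0.5587 -0.0406  0.2677] [-1.57 -0.    1.2 ] open 0.0825 F [ 0.3  1.  -0.1] 
 d [0. 0. 0.] r [-0.  0.  0.]
the job is handed in; nothing more can be done
None
```

The tasting board is set and the job was handed in at about 28 s. The strawberry jam is in the middle hollow, the honey on the bell's side and the berry jar in the other end. The white pot stands mouth up on the jam's lid.

My last checks, from the wrist camera with the gripper clear of everything:
- **Honey and berry:** their lid tops measured 97 mm above the counter, which is where a jar standing on a hollow's floor should be. Both are about 1.5 mm from their hollow centres.
- **Jam:** its lid is now under the pot, so I checked it before the pot went on. The lid top was also at 97 mm, within about 1 mm of the middle hollow's centre.
- **Pot:** its rim measured 139 mm, as expected on the lid. It is less than 1 mm from the lid's centre as last measured.
- **Pen and card reader:** neither was touched. I saw them in the pictures but did not measure their positions again.

The camera readings differed from each other by 1–4 mm, well within the tolerances. One reading of the jam lid, taken after the berry jar was placed, was about 5 mm off because the gripper hid part of the lid, so I did not use it. No checks failed.

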